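# Weigh an order: keyed battery module and boxed charger

## Robot

A 6-joint arm with a two-finger parallel gripper is mounted at the origin on the work surface. World frame = base frame: x ahead of the robot, y to its left, z up, the work surface at z = 0. Lengths are in mm, angles in degrees, forces in N, time in s.
With the tool pointing down it reaches from about 350 to 725 mm from the base axis. Payload 4.3 kg.
Tool frame: the origin (TCP) lies midway between the tips of the shut fingers; the grasp point (between the pads) lies 19 mm behind it (ctrl.pinch_z is the z of the grasp point in the tool frame, in mm); z points along the fingers, y is the line along which they close (so a half turn about z gives the same grasp; the last joint's range is limited). The gripper opens to 85 mm and grips with 20 to 120 N. Pads are 22 mm wide; open, the fingers measure 114 mm over their backs; the gripper's body (76 mm by 85 mm) begins 54 mm behind the grasp point. The pads swing forward as they close: fully open they stand 13 mm farther back than shut.
Start: joints at [-76.736, 21.618, 4.641, 73.018, 0, 83.68], TCP at [192.743, -541.772, 231.329] pointing down, gripper open.
Joint ranges: [-156.06, 156.06], [-48.1, 94.91], [-58.44, 69.94], [-101.28, 121.22], [-78.64, 73.56], [-180, 180]. Speed limits (degrees/s): [147.25, 147.25, 180, 180, 180, 180].

## Interface

Orientations are given as [roll, pitch, yaw] about the fixed x, y, z axes, in that order (R = Rz(yaw) Ry(pitch) Rx(roll)).
In Python, from station import ctrl gives the robot as it stands. The module is installed in compiled form; this text tells all that it offers.
- The arm moves only by the tool servo_tool, never from a script. Its argument "rows" is a list of rows, each an object of numbers: "x", "y", "z": the shift along the tool's x, y, z in m; "roll": the turn about the tool's z in degrees; "grip": the closure, from -1 (fully open) to 1 (shut). A call has 1 to 5 rows; each row shifts and turns the commanded pose from where the row before left it, along the tool's axes as they then stand; what a row does not reach is not made up. A row lasts 1/8 s, in which the tool goes at most 62.5 mm and 10.7 degrees, less where a joint would pass 70% of its speed; a pose out of reach is approached as far as the arm can. A call with a gripper value outside its range is refused whole. The fingers move at their own pace and stop on an object; the grip force is fixed at half the most. Time passes only in rows, so rows that do not move let the fingers close. It gives the time, the measured TCP pose, the force, the opening and the grip force at its end, in the units of the state.
- ctrl.state(): the state, without advancing time (a new reading comes with each control period).
- ctrl.get_image(name): name is "scene" or "top" or "wrist"; returns the picture (420x560x3 uint8, red, green, blue); there is no depth.
- ctrl.camera_info(name): a dict with "fx", "fy", "cx", "cy" (pixels), "xyz" and "rotation" of the camera in the world. Camera axes: x right, y down, z forward; pixel columns grow to the right and rows downward; lengths in mm; the calibration is good to about 2 mm. A picture is of the moment at which its call begins: read the wrist's pose just before it. camera_info takes no time and is no camera call; for the wrist camera it gives the pose at the moment of the call.
- ctrl.finish_job(): hands the job in; it is judged then, once.
Trained networks look in the newest picture that a camera, given by its name, has taken for a name from the list of things; names that differ only in an ending like _2 or _b are one class to them, and where a whole thing is asked for, a point or a joint stands for the part that bears it (a point fixed in the world has none). Each returns a list of dicts, best first, with "confidence" (0 to 1); they miss things now and then, are a little off and sometimes report something else, mostly with a low value. They report only what shows in the picture. A call takes as long as a camera call. They do not tell look-alikes from the thing itself.
- ctrl.spot_in(name, camera): "rect" ([left, top, right, bottom] as shares, 0 to 1, of the picture: columns of its width, rows of its height, round what is visible of it).
- ctrl.silhouettes(name, camera): "mask" (420x560 bool, what is visible of it) and "rect" ([left, top, right, bottom] as shares, 0 to 1, of the picture: columns of its width, rows of its height, round what is visible of it).
The state is a dict: "time_s": time; "joints": joint angles; "joint_velocities": joint speeds; "joint_efforts": joint torques, N m; "tool_pos": TCP position; "tcp_rot": TCP orientation; "ft_force": force on the tool from outside, world axes, zero at the start; "wrist_torque": the same for the moment, N m; "gripper_width": finger opening in mm; "finger_force": force on a finger pad.
Only numpy, scipy, OpenCV 4.12 (cv2) and the standard library are available. Lean on these libraries where they do the work, as an engineer would, in place of code of your own. Each camera call takes 0.05 s, during which the arm holds its last target. There are 200 camera calls.

## Task

Weigh this order on the parcel scale: lift the orange battery module straight up out of the charging dock, level and fully clear of the two grey modules it is keyed into before moving it sideways, and stand it upright, gently, in the middle of the scale's steel plate. Then set the small cardboard charger carton upright on the centre of the orange module, lengthwise along it, so that the wider item is the base, and let go of both. Leave the grey modules in their places and do not disturb the tape dispenser or the black bin.

Things in the scene. Friction and masses are not known exactly. Their poses are not given: they have to be found in the camera images.
- module: Orange battery module, about 0.5 kg, block 56 (x) x 100 (y) x 70 mm high, flat top. Each y end has a full-height T key 19 mm long (stem 12, head 26 mm wide, 10 deep; 138 mm over keys), at the start caught in a grey module's socket with 2 mm play: it comes out only upwards, after 70 mm. Its long faces (x = +-28 mm) are free to grasp from above. Origin: centre of underside; z up.
- left_module: Grey battery module, loose, 0.7 kg, 56 mm (x) by 80 mm (y) by 70 mm high, standing on the dock at the orange module's +y end, 92 mm from it centre to centre. Origin: centre of the underside. It must stay in place.
- right_module: Grey battery module like the left one, at the orange module's -y end, 92 mm from it. Origin: centre of the underside. It must stay in place.
- dock_seat (a point): Where the orange module's underside centre stands at the start, on the top of the fixed black charging dock: a low plate 100 mm (x) by 300 mm (y), 12 mm thick, with 24 mm high end stops; the row of modules runs along its y. z up.
- scale_plate (a point): Centre of the top face of the steel weighing plate, 220 mm square, 45 mm above the bench, of the fixed parcel scale; the plate does not give. A grey display panel, 26 mm high, lies on its -x side, up to 158 mm from the centre. Axes along the plate's sides, z up.
- carton: Small cardboard carton with a paper band (boxed charger), about 0.25 kg, rigid, 48 mm (x) by 80 mm (y) by 50 mm high, loose on the bench. Origin: centre of the underside; z up.
- tape: Bystander: tape dispenser with a pale roll, 150 mm (x) by 45 mm, 87 mm high, loose. Origin: centre of the underside.
- bin: Bystander: small black picking bin, 130 mm (x) by 100 mm, 60 mm high, loose. Origin: centre of the underside.
Things that resemble listed ones, but are neither listed nor needed, are in the scene too. Leave any pink, purple or yellow look-alike of the carton alone.

How it is judged (in metres and radians):
On the way, in this order (a step that is already met when the one before it is completed fails the run):
1. the orange module is lifted clear above the grey modules, still over its place in the dock (z of module in the frame of dock_seat above 0.071 m and horizontal distance between module and dock_seat below 0.04 m), for 0.04 s.
2. the orange module stands released in the middle of the scale's plate, with the carton not yet on it (z of module in the frame of scale_plate between -0.004 and 0.006 m and horizontal distance between module and scale_plate below 0.04 m and angle between module's own z axis and vertical below 0.08 rad and contact force between module and the fingers below 0.3 N and linear speed of module below 0.02 m/s and horizontal distance between carton and module above 0.06 m), for 0.2 s.
At the end, for the whole second after the job is handed in: Orange module upright (0.08 rad) on the plate, within 40 mm of its centre; carton upright (0.08 rad) on top of it, within 20 mm of its centre, long sides parallel within 0.26 rad; both released and at rest; grey modules within 10 mm of their start (z of module in the frame of scale_plate between -0.004 and 0.006 m and horizontal distance between module and scale_plate below 0.04 m and angle between each of module, carton's own z axis and vertical below 0.08 rad and z of carton in the frame of module between 0.064 and 0.076 m and horizontal distance between carton and module below 0.02 m and angle between the y axis of carton and the y axis of module, either way round below 0.26 rad and linear speed of each of module, carton below 0.02 m/s and distance of each of left_module, right_module from where it was at the start of the episode below 0.01 m); the robot touches nothing.
It fails at once if the orange module tips by more than 0.2 rad while still between the grey modules (z of module in the frame of dock_seat below 0.068 m and horizontal distance between module and dock_seat below 0.12 m and angle between module's own z axis and vertical above 0.2 rad).
It fails at once if the orange module is dragged more than 10 mm sideways while still between the grey modules (z of module in the frame of dock_seat below 0.068 m and horizontal distance between module and dock_seat between 0.01 and 0.12 m).
It fails at once if a grey module is moved by more than 15 mm (distance of any of left_module, right_module from where it was at the start of the episode above 0.015 m).
It fails at once if the orange module or the carton is dropped (falls freely faster than 0.6 m/s) ((contact force between module and the fingers below 0.3 N and linear speed of module above 0.6 m/s) or (contact force between carton and the fingers below 0.3 N and linear speed of carton above 0.6 m/s)).
It fails at once if the tape dispenser or the bin is moved by more than 30 mm (distance of any of tape, bin from where it was at the start of the episode above 0.03 m).
It also fails if it takes over 53 s, if anything falls off the work surface, if the arm or the gripper's body presses on something with over 40 N, if the wrist force passes 120 N, or if a joint passes its speed limit or range.

## Working session

There is one attempt and no reset: what is moved stays moved. The work goes in short steps, Python scripts to look and compute and a tool call to move; the robot and the scene stay as the last step left them, time stands still between calls to the robot, and variables do not carry over. Pictures are saved under pics/ and viewed, at most 10 in all, crops included, and the job is handed in when it is done.

Besides the shell and the picture viewer there is one more tool, called after "Call:" by a JSON object that holds its "method" and its "body", one argument or row to a line. servo_tool: Moves the arm, as the interface text tells. Its arguments: {"type":"object","properties":{"rows":{"type":"array"}},"required":["rows"]}

```bash
mkdir -p pics; cat > h.py <<'E'
import numpy as np, cv2
from station import ctrl
def save(name,fn,crop=None,scale=1):
    im=ctrl.get_image(name)
    if crop: a,b,c,d=crop; im=im[b:d,a:c]
    im=cv2.resize(im,None,fx=scale,fy=scale,interpolation=cv2.INTER_CUBIC)
    cv2.imwrite('pics/'+fn,cv2.cvtColor(im,cv2.COLOR_RGB2BGR))
def px2w(info,u,v,z):
    R=np.array(info['rotation']).reshape(3,3); d=R@np.array([(u-info['cx'])/info['fx'],(v-info['cy'])/info['fy'],1]); c=np.array(info['xyz'])
    return c+d*(z-c[2])/d[2]
def w2px(info,p):
    R=np.array(info['rotation']).reshape(3,3); q=R.T@(np.array(p)-np.array(info['xyz']))
    return np.array([info['cx']+info['fx']*q[0]/q[2],info['cy']+info['fy']*q[1]/q[2]])
E
python3 - <<'E'
from h import *
s=ctrl.state(); print({k:np.round(s[k],2).tolist() for k in s})
for n in ('scene','top'):
    i=ctrl.camera_info(n); print(n,i)
save('top','top0.png',scale=1.4); save('scene','scene0.png',scale=1.4)
print(ctrl.spot_in('module','top'),ctrl.spot_in('carton','top'))
E
```

```text
{'time_s': 0.0, 'joints': [-76.74, 21.66, 4.56, 73.02, 0.0, 83.68], 'joint_velocities': [0.03, -0.04, 0.07, -0.04, 0.12, 0.1], 'joint_efforts': [-0.0, -46.36, 26.99, 0.02, -0.0, -0.0], 'tool_pos': [192.58, -541.09, 230.34], 'tcp_rot': [-179.88, -0.01, 19.58], 'ft_force': [-0.43, -0.78, 0.39], 'wrist_torque': [0.01, 0.01, 0.02], 'finger_force': 0.0, 'gripper_width': 85.24}
scene {'fx': 420.2408870574699, 'fy': 420.2408870574699, 'cx': 277.762615347015, 'cy': 207.11640042095476, 'xyz': array([1134.96743794, -333.48996246,  872.80007724]), 'rotation': array([-143.75903955,   -0.50770718,   59.91582282])}
top {'fx': 446.3492678684243, 'fy': 446.3492678684243, 'cx': 286.4565144289691, 'cy': 200.92978014850337, 'xyz': array([ 4.79619940e+02, -7.31514744e-01,  1.21700745e+03]), 'rotation': array([-173.81450203,   -0.81118194,  -89.94489171])}
[{'rect': [0.2698, 0.6019, 0.3714, 0.6774], 'confidence': 0.66}] [{'rect': [0.4845, 0.4995, 0.5409, 0.5819], 'confidence': 0.86}, {'rect': [0.5268, 0.2764, 0.5939, 0.3579], 'confidence': 0.85}, {'rect': [0.4363, 0.2919, 0.5048, 0.3664], 'confidence': 0.64}, {'rect': [0.5014, 0.3969, 0.5593, 0.451], 'confidence': 0.63}]
```

View pics/top0.png

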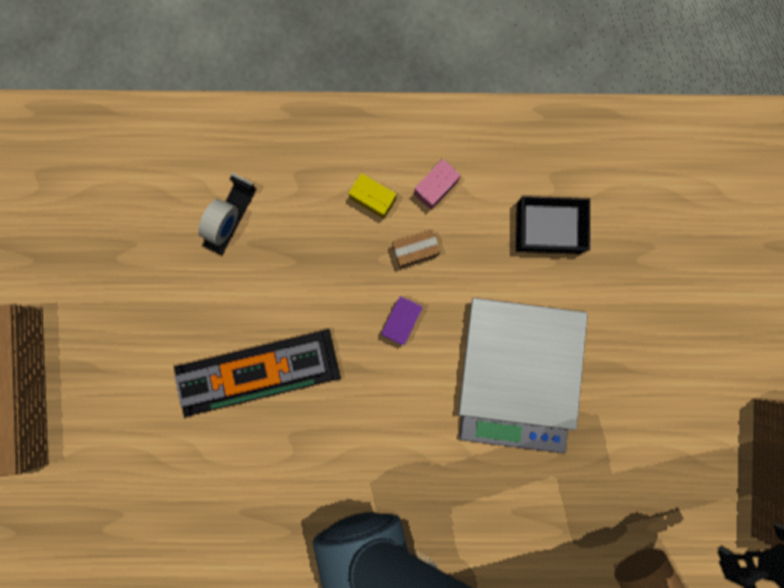

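View pics/scene0.png

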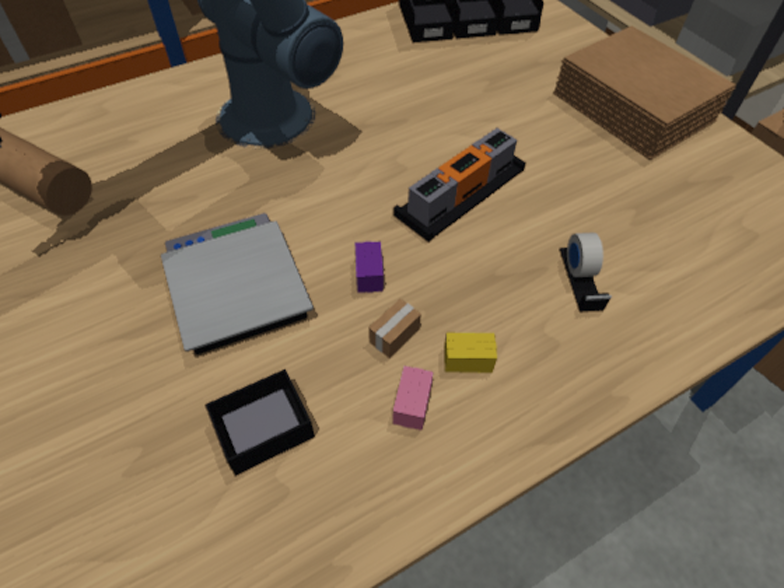

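The top view shows the orange module at (250,375) with grey modules on both sides. The scale plate is around (522,363), the bin at (552,225) and the tape at (228,213). Carton candidates are brown with a white band (416,249), yellow (373,194), pink (437,184) and purple (402,321). I choose the brown one.

```bash
cat >> h.py <<'E'
from scipy.spatial.transform import Rotation as Ro
def _R(i): return Ro.from_euler('xyz',i['rotation'],degrees=True).as_matrix()
def px2w(info,u,v,z):
    d=_R(info)@np.array([(u-info['cx'])/info['fx'],(v-info['cy'])/info['fy'],1]); c=np.array(info['xyz'])
    return c+d*(z-c[2])/d[2]
def w2px(info,p):
    q=_R(info).T@(np.array(p)-np.array(info['xyz']))
    return np.array([info['cx']+info['fx']*q[0]/q[2],info['cy']+info['fy']*q[1]/q[2]])
def mask_rect(m,info,z):
    n,l,st,_=cv2.connectedComponentsWithStats(m.astype(np.uint8)); k=1+np.argmax(st[1:,4])
    v,u=np.nonzero(l==k); P=np.array([px2w(info,a,b,z)[:2] for a,b in zip(u,v)],np.float32)
    r=cv2.minAreaRect(P); b=cv2.boxPoints(r); e=[b[1]-b[0],b[2]-b[1]]; e=max(e,key=np.linalg.norm)
    return np.round(r[0],1),np.round(r[1],1),round(float(np.degrees(np.arctan2(e[1],e[0])))%180,1),st[k,4]
E
python3 - <<'E'
from h import *
im=ctrl.get_image('top'); i=ctrl.camera_info('top'); hsv=cv2.cvtColor(im,cv2.COLOR_RGB2HSV)
H,S,V=[hsv[...,k].astype(int) for k in range(3)]
sub=np.zeros(H.shape,bool); sub[225:310,115:250]=1
print('mod',mask_rect((S>200)&(H<20)&(V>150)&sub,i,82))
sub=np.zeros(H.shape,bool); sub[205:315,320:425]=1
print('plate',mask_rect((S<40)&(V>120)&sub,i,45))
s=ctrl.silhouettes('carton','top')
for r in s: print('carton',r['confidence'],mask_rect(r['mask'],i,50), im[r['mask']].mean(0))
c=im[155:205,265:330]; cv2.imwrite('pics/c.png',cv2.cvtColor(cv2.resize(c,None,fx=5,fy=5),cv2.COLOR_RGB2BGR))
for u,v in [(473,299),(587,312),(576,428),(457,415)]: print(px2w(i,u/1.4,v/1.4,45).round(1))
print(px2w(i,250/1.4,375/1.4,82))
for p in ctrl.camera_info('wrist').items(): print(p)
E
```

```text
mod (array([436.7, 255.4]), array([ 53.1, 136.7]), 103.6, np.int32(637))
plate (array([ 454.4, -245.5]), array([217.4, 218.8]), 172.9, np.int32(6977))
carton 0.86 (array([534.6, -18.4]), array([49.1, 80.6]), 153.6, np.int32(574)) [107.01393728  57.08188153 129.86585366]
carton 0.81 (array([671.8, -45.2]), array([55.8, 84.1]), 108.7, np.int32(643)) [139.15396579 113.32503888  82.70451011]
carton 0.69 (array([771.6,  38.1]), array([85.7, 57.5]), 59.9, np.int32(652)) [165.92791411 150.33895706   5.82668712]
carton 0.69 (array([794.1, -84.7]), array([53.2, 91.3]), 135.7, np.int32(629)) [170.42130366 104.51510334 122.57392687]
[ 573.5 -152.8   45. ]
[ 549.3 -367.8   45. ]
[ 334.9 -340.7   45. ]
[ 358.6 -120.8   45. ]
[433.10468629 253.82266492  82.        ]
('fx', 337.6320909537659)
('fy', 337.6320909537659)
('cx', 282.9866219561002)
('cy', 216.6368591552297)
('xyz', array([ 272.86018275, -512.82030299,  374.41476726]))
('rotation', array([ 1.60741440e+02, -8.32789128e-03, -7.04286182e+01]))
```

View pics/c.png

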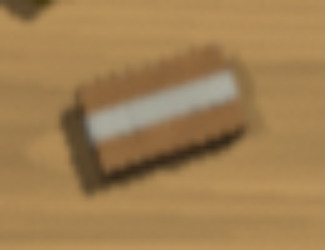

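The crop shows a plain cardboard box with a white paper band, so it is the carton, about 49x81 mm. Module, plate and carton sizes all match the description. Next I plan the move to the module.

```bash
cat >> h.py <<'E'
import json
def plan(wps):
    "wps: list of (x,y,z,yaw,n); prints rows from the measured pose, 5 per call"
    s=ctrl.state(); p=np.array(s['tool_pos']); yaw=s['tcp_rot'][2]; rows=[]
    for x,y,z,w,n in wps:
        dy=(w-yaw+180)%360-180; st=(np.array([x,y,z])-p)/n
        for k in range(n):
            a=np.radians(yaw+dy*k/n); c,sn=np.cos(a),np.sin(a)
            rows.append(dict(x=round((c*st[0]+sn*st[1])/1e3,3),y=round((sn*st[0]-c*st[1])/1e3,3),z=round(-st[2]/1e3,3),roll=round(-dy/n,1)))
        p=np.array([x,y,z]); yaw=w
    for k in range(0,len(rows),5): print(json.dumps(rows[k:k+5]))
E
python3 - <<'E'
from h import *
plan([(450,-250,230,45,7),(480,0,240,75,5),(436,255,200,103.6,6)])
E
```

```text
[{"x": 0.049, "y": -0.027, "z": 0.0, "roll": -3.6}, {"x": 0.05, "y": -0.024, "z": 0.0, "roll": -3.6}, {"x": 0.052, "y": -0.021, "z": 0.0, "roll": -3.6}, {"x": 0.053, "y": -0.017, "z": 0.0, "roll": -3.6}, {"x": 0.054, "y": -0.014, "z": 0.0, "roll": -3.6}]
[{"x": 0.055, "y": -0.01, "z": 0.0, "roll": -3.6}, {"x": 0.055, "y": -0.007, "z": 0.0, "roll": -3.6}, {"x": 0.04, "y": -0.031, "z": -0.002, "roll": -6.0}, {"x": 0.043, "y": -0.027, "z": -0.002, "roll": -6.0}, {"x": 0.045, "y": -0.022, "z": -0.002, "roll": -6.0}]
[{"x": 0.047, "y": -0.017, "z": -0.002, "roll": -6.0}, {"x": 0.049, "y": -0.012, "z": -0.002, "roll": -6.0}, {"x": 0.039, "y": -0.018, "z": 0.007, "roll": -4.8}, {"x": 0.041, "y": -0.015, "z": 0.007, "roll": -4.8}, {"x": 0.042, "y": -0.011, "z": 0.007, "roll": -4.8}]
[{"x": 0.042, "y": -0.008, "z": 0.007, "roll": -4.8}, {"x": 0.043, "y": -0.004, "z": 0.007, "roll": -4.8}, {"x": 0.043, "y": -0.001, "z": 0.007, "roll": -4.8}]
```

Call:
{"method": "servo_tool", "body": {
  "rows": [
    {"x":0.049,"y":-0.027,"z":0.0,"roll":-3.6,"grip":-1},
    {"x":0.05,"y":-0.024,"z":0.0,"roll":-3.6,"grip":-1},
    {"x":0.052,"y":-0.021,"z":0.0,"roll":-3.6,"grip":-1},
    {"x":0.053,"y":-0.017,"z":0.0,"roll":-3.6,"grip":-1},
    {"x":0.054,"y":-0.014,"z":0.0,"roll":-3.6,"grip":-1}
  ]
}}

```text
time_s: 0.92
tool_pos: [378.4, -331.3, 231.5]
tcp_rot: [180.0, -0.0, 37.7]
ft_force: [1.1, -0.0, 0.9]
gripper_width: 85.3
finger_force: 0.0
```

Call:
{"method": "servo_tool", "body": {
  "rows": [
    {"x":0.055,"y":-0.01,"z":0.0,"roll":-3.6,"grip":-1},
    {"x":0.055,"y":-0.007,"z":0.0,"roll":-3.6,"grip":-1},
    {"x":0.04,"y":-0.031,"z":-0.002,"roll":-6.0,"grip":-1},
    {"x":0.043,"y":-0.027,"z":-0.002,"roll":-6.0,"grip":-1},
    {"x":0.045,"y":-0.022,"z":-0.002,"roll":-6.0,"grip":-1}
  ]
}}

```text
time_s: 1.55
tool_pos: [470.9, -97.8, 237.4]
tcp_rot: [180.0, -0.0, 63.0]
ft_force: [1.8, 0.1, 0.7]
gripper_width: 85.5
finger_force: 0.0
```

Call:
{"method": "servo_tool", "body": {
  "rows": [
    {"x":0.047,"y":-0.017,"z":-0.002,"roll":-6.0,"grip":-1},
    {"x":0.049,"y":-0.012,"z":-0.002,"roll":-6.0,"grip":-1},
    {"x":0.039,"y":-0.018,"z":0.007,"roll":-4.8,"grip":-1},
    {"x":0.041,"y":-0.015,"z":0.007,"roll":-4.8,"grip":-1},
    {"x":0.042,"y":-0.011,"z":0.007,"roll":-4.8,"grip":-1}
  ]
}}

```text
time_s: 2.17
tool_pos: [462.0, 129.8, 220.1]
tcp_rot: [180.0, 0.0, 89.3]
ft_force: [0.4, 0.1, -0.7]
gripper_width: 85.1
finger_force: 0.0
```

Call:
{"method": "servo_tool", "body": {
  "rows": [
    {"x":0.042,"y":-0.008,"z":0.007,"roll":-4.8,"grip":-1},
    {"x":0.043,"y":-0.004,"z":0.007,"roll":-4.8,"grip":-1},
    {"x":0.043,"y":-0.001,"z":0.007,"roll":-4.8,"grip":-1},
    {"x":0,"y":0,"z":0,"roll":0,"grip":-1}
  ]
}}

```text
time_s: 2.68
tool_pos: [439.3, 257.5, 198.6]
tcp_rot: [-179.9, -0.0, 103.8]
ft_force: [-0.2, -0.6, -0.3]
gripper_width: 85.2
finger_force: 0.0
```

```bash
python3 - <<'E'
from h import *
i=ctrl.camera_info('wrist'); im=ctrl.get_image('wrist'); hsv=cv2.cvtColor(im,cv2.COLOR_RGB2HSV)
H,S,V=[hsv[...,k].astype(int) for k in range(3)]
m=(S>200)&(H<20)&(V>120)
print(mask_rect(m,i,82))
o=im.copy(); 
for t in np.argwhere(cv2.Canny(m.astype(np.uint8)*255,50,100)>0): o[t[0],t[1]]=[0,0,255]
cv2.imwrite('pics/w1.png',o[...,::-1])
E
```

```text
Traceback (most recent call last):
  File "h.py", line 23, in mask_rect
    n,l,st,_=cv2.connectedComponentsWithStats(m.astype(np.uint8)); k=1+np.argmax(st[1:,4])
                                                                       ~~~~~~~~~^^^^^^^^^^
ValueError: attempt to get argmax of an empty sequence
```

```bash
python3 - <<'E'
from h import *
i=ctrl.camera_info('wrist'); im=ctrl.get_image('wrist')
cv2.imwrite('pics/w1.png',im[...,::-1]); hsv=cv2.cvtColor(im,cv2.COLOR_RGB2HSV)
H,S,V=[hsv[...,k].astype(int) for k in range(3)]
for s in (100,150,180):
  m=(S>s)&(H<22)&(V>90); print(m.sum())
  try: print(mask_rect(m,i,82))
  except Exception: pass
E
```

```text
15055
(array([436.3, 254.9]), array([ 57.1, 139.9]), 103.8, np.int32(7120))
6811
(array([436.7, 255. ]), array([ 56.2, 139.9]), 103.6, np.int32(6811))
1282
(array([432.5, 302.9]), array([39.2, 45.9]), 105.4, np.int32(1187))
```

View pics/w1.png

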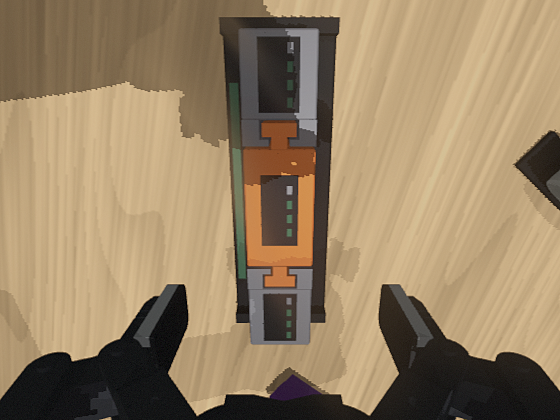

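The wrist view shows the orange module centred at about (280,205), between grey modules with its T keys seated, and the fingers clear on both sides. The estimate agrees with the top view: (436.5, 255), yaw 103.7. Now I descend.

Call:
{"method": "servo_tool", "body": {
  "rows": [
    {"x":-0.002,"y":-0.003,"z":0.04,"roll":0,"grip":-1},
    {"x":0,"y":0,"z":0.04,"roll":0,"grip":-1},
    {"x":0,"y":0,"z":0.04,"roll":0,"grip":-1},
    {"x":0,"y":0,"z":0.036,"roll":0,"grip":-1},
    {"x":0,"y":0,"z":0,"roll":0,"grip":-1}
  ]
}}

```text
time_s: 3.4
tool_pos: [435.8, 250.5, 41.2]
tcp_rot: [-179.7, 0.1, 103.4]
ft_force: [-0.1, -0.4, -0.0]
gripper_width: 85.3
finger_force: 0.0
```

```bash
python3 - <<'E'
from h import *
for k in range(4):
    i=ctrl.camera_info('wrist'); im=ctrl.get_image('wrist'); s=ctrl.state(); print(np.round(s['tool_pos'],1),np.round(s['tcp_rot'],2))
hsv=cv2.cvtColor(im,cv2.COLOR_RGB2HSV)
H,S,V=[hsv[...,k].astype(int) for k in range(3)]
print(mask_rect((S>150)&(H<22)&(V>90),i,82))
E
```

```text
[437.4 251.3  43. ] [-1.7986e+02  4.0000e-02  1.0347e+02]
[438.7 252.1  44.2] [1.7997e+02 1.0000e-02 1.0349e+02]
[439.4 252.7  44.9] [ 1.7986e+02 -1.0000e-02  1.0351e+02]
[439.8 253.   45.2] [ 1.7980e+02 -2.0000e-02  1.0353e+02]
(array([433.1, 270.8]), array([ 55.7, 109.2]), 103.8, np.int32(23375))
```

Call:
{"method": "servo_tool", "body": {
  "rows": [
    {"x":0.003,"y":-0.003,"z":0.007,"roll":0,"grip":-1},
    {"x":0,"y":0,"z":0,"roll":0,"grip":-1},
    {"x":0,"y":0,"z":0,"roll":0,"grip":-1}
  ]
}}

```text
time_s: 3.98
tool_pos: [434.3, 255.1, 36.4]
tcp_rot: [180.0, 0.0, 103.6]
ft_force: [0.1, -0.2, -0.9]
gripper_width: 85.3
finger_force: 0.0
```

```bash
python3 - <<'E'
from h import *
for k in range(2):
    i=ctrl.camera_info('wrist'); im=ctrl.get_image('wrist'); s=ctrl.state(); print(np.round(s['tool_pos'],1),np.round(s['tcp_rot'],2))
hsv=cv2.cvtColor(im,cv2.COLOR_RGB2HSV)
H,S,V=[hsv[...,k].astype(int) for k in range(3)]
print(mask_rect((S>150)&(H<22)&(V>90),i,82))
E
```

```text
[434.4 255.1  36.5] [1.7998e+02 1.0000e-02 1.0360e+02]
[434.4 255.1  36.4] [179.99   0.   103.59]
(array([431.8, 276.3]), array([55.4, 97.7]), 103.7, np.int32(24080))
```

Call:
{"method": "servo_tool", "body": {
  "rows": [
    {"x":0,"y":0.002,"z":0,"roll":0,"grip":-1},
    {"x":0,"y":0,"z":0,"roll":0,"grip":-1},
    {"x":0,"y":0,"z":0,"roll":0,"grip":-1},
    {"x":0,"y":0,"z":0,"roll":0,"grip":1},
    {"x":0,"y":0,"z":0,"roll":0,"grip":1}
  ]
}}

```text
time_s: 4.7
tool_pos: [436.7, 255.5, 36.5]
tcp_rot: [180.0, 0.0, 103.6]
ft_force: [2.1, 1.8, -5.5]
gripper_width: 55.4
finger_force: 64.6
```

Call:
{"method": "servo_tool", "body": {
  "rows": [
    {"x":0,"y":0,"z":0,"roll":0,"grip":1},
    {"x":0,"y":0,"z":0,"roll":0,"grip":1},
    {"x":0,"y":0,"z":0,"roll":0,"grip":1}
  ]
}}

```text
time_s: 5.08
tool_pos: [436.7, 255.5, 36.5]
tcp_rot: [180.0, 0.0, 103.6]
ft_force: [1.7, -0.5, 2.4]
gripper_width: 55.0
finger_force: 65.1
```

Gripped at 55 mm opening. I lift slowly and straight.

Call:
{"method": "servo_tool", "body": {
  "rows": [
    {"x":0,"y":0,"z":-0.01,"roll":0,"grip":1},
    {"x":0,"y":0,"z":-0.012,"roll":0,"grip":1},
    {"x":0,"y":0,"z":-0.012,"roll":0,"grip":1},
    {"x":0,"y":0,"z":0,"roll":0,"grip":1},
    {"x":0,"y":0,"z":0,"roll":0,"grip":1}
  ]
}}

```text
time_s: 5.7
tool_pos: [436.1, 255.4, 70.2]
tcp_rot: [-180.0, 0.0, 103.6]
ft_force: [0.0, 1.1, -4.5]
gripper_width: 55.3
finger_force: 69.3
```

Call:
{"method": "servo_tool", "body": {
  "rows": [
    {"x":0,"y":0,"z":-0.015,"roll":0,"grip":1},
    {"x":0,"y":0,"z":-0.018,"roll":0,"grip":1},
    {"x":0,"y":0,"z":-0.018,"roll":0,"grip":1},
    {"x":0,"y":0,"z":-0.018,"roll":0,"grip":1},
    {"x":0,"y":0,"z":-0.018,"roll":0,"grip":1}
  ]
}}

```text
time_s: 6.32
tool_pos: [436.0, 255.4, 158.5]
tcp_rot: [-180.0, 0.0, 103.6]
ft_force: [-0.4, 0.1, -5.0]
gripper_width: 55.5
finger_force: 71.8
```

Call:
{"method": "servo_tool", "body": {
  "rows": [
    {"x":0,"y":0,"z":-0.01,"roll":0,"grip":1},
    {"x":0,"y":0,"z":0,"roll":0,"grip":1},
    {"x":0,"y":0,"z":0,"roll":0,"grip":1},
    {"x":0,"y":0,"z":0,"roll":0,"grip":1}
  ]
}}

```text
time_s: 6.82
tool_pos: [435.7, 255.2, 166.4]
tcp_rot: [-179.9, 0.0, 103.6]
ft_force: [-0.2, -0.7, -5.5]
gripper_width: 55.3
finger_force: 71.8
```

```bash
python3 - <<'E'
from h import *
i=ctrl.camera_info('wrist'); im=ctrl.get_image('wrist'); cv2.imwrite('pics/w2.png',im[...,::-1])
for yaw in (-7.1,-97.1,82.9):print(yaw); plan([(436.5,255.5,168,103.6,1),(470,0,190,45,7),(454.5,-245.5,190,yaw,7)])
E
```

```text
-7.1
[{"x": 0.0, "y": 0.001, "z": -0.002, "roll": -0.0}, {"x": -0.037, "y": -0.004, "z": -0.003, "roll": 8.4}, {"x": -0.037, "y": 0.001, "z": -0.003, "roll": 8.4}, {"x": -0.036, "y": 0.007, "z": -0.003, "roll": 8.4}, {"x": -0.035, "y": 0.012, "z": -0.003, "roll": 8.4}]
[{"x": -0.033, "y": 0.017, "z": -0.003, "roll": 8.4}, {"x": -0.03, "y": 0.021, "z": -0.003, "roll": 8.4}, {"x": -0.026, "y": 0.026, "z": -0.003, "roll": 8.4}, {"x": -0.026, "y": 0.023, "z": -0.0, "roll": 7.4}, {"x": -0.023, "y": 0.026, "z": -0.0, "roll": 7.4}]
[{"x": -0.02, "y": 0.029, "z": -0.0, "roll": 7.4}, {"x": -0.016, "y": 0.032, "z": -0.0, "roll": 7.4}, {"x": -0.011, "y": 0.033, "z": -0.0, "roll": 7.4}, {"x": -0.007, "y": 0.034, "z": -0.0, "roll": 7.4}, {"x": -0.002, "y": 0.035, "z": -0.0, "roll": 7.4}]
-97.1
[{"x": 0.0, "y": 0.001, "z": -0.002, "roll": -0.0}, {"x": -0.037, "y": -0.004, "z": -0.003, "roll": 8.4}, {"x": -0.037, "y": 0.001, "z": -0.003, "roll": 8.4}, {"x": -0.036, "y": 0.007, "z": -0.003, "roll": 8.4}, {"x": -0.035, "y": 0.012, "z": -0.003, "roll": 8.4}]
[{"x": -0.033, "y": 0.017, "z": -0.003, "ro
[... 567 characters left out ...]
003, "roll": 8.4}, {"x": -0.037, "y": 0.001, "z": -0.003, "roll": 8.4}, {"x": -0.036, "y": 0.007, "z": -0.003, "roll": 8.4}, {"x": -0.035, "y": 0.012, "z": -0.003, "roll": 8.4}]
[{"x": -0.033, "y": 0.017, "z": -0.003, "roll": 8.4}, {"x": -0.03, "y": 0.021, "z": -0.003, "roll": 8.4}, {"x": -0.026, "y": 0.026, "z": -0.003, "roll": 8.4}, {"x": -0.026, "y": 0.023, "z": -0.0, "roll": -5.4}, {"x": -0.028, "y": 0.021, "z": -0.0, "roll": -5.4}]
[{"x": -0.03, "y": 0.018, "z": -0.0, "roll": -5.4}, {"x": -0.032, "y": 0.015, "z": -0.0, "roll": -5.4}, {"x": -0.033, "y": 0.012, "z": -0.0, "roll": -5.4}, {"x": -0.034, "y": 0.009, "z": -0.0, "roll": -5.4}, {"x": -0.035, "y": 0.005, "z": -0.0, "roll": -5.4}]
```

View pics/w2.png

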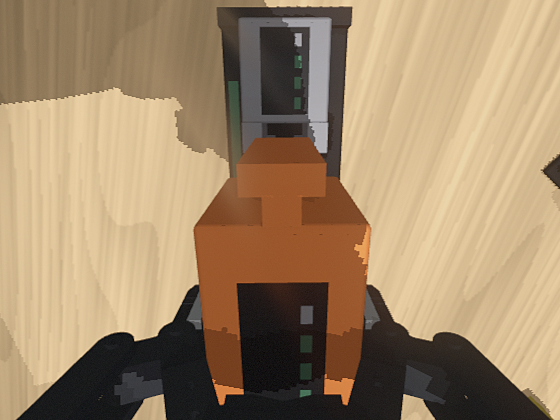

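The wrist view shows the module lifted clear, with its T key at (282,165). The far grey module is still in place at (285,70). Now the carry.

```bash
python3 - <<'E'
from h import *
plan([(440,220,168,103.6,2),(465,0,168,94,5),(456,-200,168,83,5),(454.5,-245.5,168,83,3)])
E
```

```text
[{"x": -0.018, "y": -0.002, "z": -0.001, "roll": -0.0}, {"x": -0.018, "y": -0.002, "z": -0.001, "roll": -0.0}, {"x": -0.044, "y": -0.005, "z": -0.0, "roll": 1.9}, {"x": -0.044, "y": -0.004, "z": -0.0, "roll": 1.9}, {"x": -0.044, "y": -0.003, "z": -0.0, "roll": 1.9}]
[{"x": -0.044, "y": -0.001, "z": -0.0, "roll": 1.9}, {"x": -0.044, "y": 0.0, "z": -0.0, "roll": 1.9}, {"x": -0.04, "y": -0.005, "z": -0.0, "roll": 2.2}, {"x": -0.04, "y": -0.003, "z": -0.0, "roll": 2.2}, {"x": -0.04, "y": -0.002, "z": -0.0, "roll": 2.2}]
[{"x": -0.04, "y": 0.0, "z": -0.0, "roll": 2.2}, {"x": -0.04, "y": 0.002, "z": -0.0, "roll": 2.2}, {"x": -0.015, "y": 0.001, "z": -0.0, "roll": 0.0}, {"x": -0.015, "y": 0.001, "z": -0.0, "roll": 0.0}, {"x": -0.015, "y": 0.001, "z": -0.0, "roll": 0.0}]
```

Call:
{"method": "servo_tool", "body": {
  "rows": [
    {"x":-0.018,"y":-0.002,"z":-0.001,"roll":0,"grip":1},
    {"x":-0.018,"y":-0.002,"z":-0.001,"roll":0,"grip":1},
    {"x":-0.044,"y":-0.005,"z":0,"roll":1.9,"grip":1},
    {"x":-0.044,"y":-0.004,"z":0,"roll":1.9,"grip":1},
    {"x":-0.044,"y":-0.003,"z":0,"roll":1.9,"grip":1}
  ]
}}

```text
time_s: 7.5
tool_pos: [455.8, 85.3, 169.5]
tcp_rot: [180.0, 0.0, 97.8]
ft_force: [-0.1, 0.3, -4.2]
gripper_width: 55.3
finger_force: 72.0
```

Call:
{"method": "servo_tool", "body": {
  "rows": [
    {"x":-0.044,"y":-0.001,"z":0,"roll":1.9,"grip":1},
    {"x":-0.044,"y":0.0,"z":0,"roll":1.9,"grip":1},
    {"x":-0.04,"y":-0.005,"z":0,"roll":2.2,"grip":1},
    {"x":-0.04,"y":-0.003,"z":0,"roll":2.2,"grip":1},
    {"x":-0.04,"y":-0.002,"z":0,"roll":2.2,"grip":1}
  ]
}}

```text
time_s: 8.12
tool_pos: [458.6, -122.4, 169.5]
tcp_rot: [180.0, 0.0, 87.3]
ft_force: [0.9, -0.4, -5.1]
gripper_width: 55.5
finger_force: 72.1
```

Call:
{"method": "servo_tool", "body": {
  "rows": [
    {"x":-0.04,"y":0.0,"z":0,"roll":2.2,"grip":1},
    {"x":-0.04,"y":0.002,"z":0,"roll":2.2,"grip":1},
    {"x":-0.015,"y":0.001,"z":0,"roll":0,"grip":1},
    {"x":-0.015,"y":0.001,"z":0,"roll":0,"grip":1},
    {"x":-0.015,"y":0.001,"z":0,"roll":0,"grip":1}
  ]
}}

```text
time_s: 8.75
tool_pos: [453.6, -245.3, 169.3]
tcp_rot: [-180.0, -0.0, 83.1]
ft_force: [0.3, 0.0, -4.3]
gripper_width: 55.4
finger_force: 72.0
```

Call:
{"method": "servo_tool", "body": {
  "rows": [
    {"x":0,"y":0,"z":0.02,"roll":0,"grip":1},
    {"x":0,"y":0,"z":0.03,"roll":0,"grip":1},
    {"x":0,"y":0,"z":0.02,"roll":0,"grip":1},
    {"x":0,"y":0,"z":0,"roll":0,"grip":1},
    {"x":0,"y":0,"z":0,"roll":0,"grip":1}
  ]
}}

```text
time_s: 9.38
tool_pos: [454.5, -245.3, 100.2]
tcp_rot: [179.9, 0.0, 83.1]
ft_force: [0.8, -0.8, -4.1]
gripper_width: 55.6
finger_force: 71.6
```

```bash
python3 - <<'E'
from h import *
save('top','t2.png',scale=1.4)
ctrl.get_image('wrist');ctrl.get_image('wrist');ctrl.get_image('wrist')
s=ctrl.state(); print(s['time_s'],np.round(s['tool_pos'],1),s['tcp_rot'],s['ft_force'])
E
```

```text
9.575 [ 454.8 -245.5  100.4] [1.79887945e+02 6.47406285e-02 8.30959223e+01] [-0.82269091  0.33064156 -5.38946771]
```

View pics/t2.png

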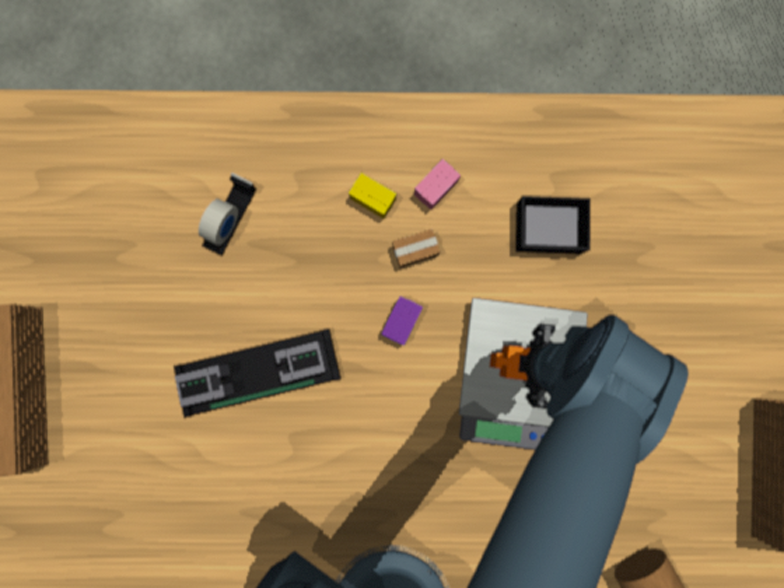

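The top view shows the grey modules still in the dock and the orange one centred above the plate. I lower it gently.

Call:
{"method": "servo_tool", "body": {
  "rows": [
    {"x":0,"y":0,"z":0.012,"roll":0,"grip":1},
    {"x":0,"y":0,"z":0.011,"roll":0,"grip":1},
    {"x":0,"y":0,"z":0.004,"roll":0,"grip":1},
    {"x":0,"y":0,"z":0,"roll":0,"grip":1},
    {"x":0,"y":0,"z":0,"roll":0,"grip":1}
  ]
}}

```text
time_s: 10.2
tool_pos: [454.1, -245.2, 72.5]
tcp_rot: [180.0, 0.0, 83.1]
ft_force: [-0.8, 1.2, -4.9]
gripper_width: 55.2
finger_force: 71.9
```

Call:
{"method": "servo_tool", "body": {
  "rows": [
    {"x":0,"y":0,"z":0.001,"roll":0,"grip":1},
    {"x":0,"y":0,"z":0.001,"roll":0,"grip":1},
    {"x":0,"y":0,"z":0.001,"roll":0,"grip":1},
    {"x":0,"y":0,"z":0,"roll":0,"grip":1},
    {"x":0,"y":0,"z":0,"roll":0,"grip":1}
  ]
}}

```text
time_s: 10.82
tool_pos: [454.1, -245.1, 69.6]
tcp_rot: [180.0, 0.0, 83.1]
ft_force: [-1.4, 1.2, 0.4]
gripper_width: 55.0
finger_force: 72.1
```

Call:
{"method": "servo_tool", "body": {
  "rows": [
    {"x":0,"y":0,"z":0,"roll":0,"grip":-0.2},
    {"x":0,"y":0,"z":0,"roll":0,"grip":-1},
    {"x":0,"y":0,"z":0,"roll":0,"grip":-1},
    {"x":0,"y":0,"z":0,"roll":0,"grip":-1},
    {"x":0,"y":0,"z":0,"roll":0,"grip":-1}
  ]
}}

```text
time_s: 11.45
tool_pos: [454.1, -245.1, 69.4]
tcp_rot: [180.0, 0.0, 83.1]
ft_force: [0.2, 0.6, 0.2]
gripper_width: 85.5
finger_force: 0.0
```

Call:
{"method": "servo_tool", "body": {
  "rows": [
    {"x":0,"y":0,"z":-0.03,"roll":0,"grip":-1},
    {"x":0,"y":0,"z":-0.04,"roll":0,"grip":-1},
    {"x":0,"y":0,"z":-0.04,"roll":0,"grip":-1},
    {"x":0,"y":0,"z":-0.03,"roll":0,"grip":-1},
    {"x":0,"y":0,"z":0,"roll":0,"grip":-1}
  ]
}}

```text
time_s: 12.08
tool_pos: [455.6, -246.2, 212.0]
tcp_rot: [179.7, 0.2, 83.1]
ft_force: [0.3, -0.4, -0.7]
gripper_width: 85.6
finger_force: 0.0
```

```bash
python3 - <<'E'
from h import *
for k in range(4): ctrl.get_image('wrist')
i=ctrl.camera_info('wrist'); im=ctrl.get_image('wrist'); cv2.imwrite('pics/w3.png',im[...,::-1])
hsv=cv2.cvtColor(im,cv2.COLOR_RGB2HSV)
H,S,V=[hsv[...,k].astype(int) for k in range(3)]
print(mask_rect((S>150)&(H<22)&(V>90),i,115), ctrl.state()['tool_pos'])
plan([(560,-140,200,95,4),(671.5,-45.5,150,108.7,4)])
E
```

```text
(array([ 454.1, -244.7]), array([141.2,  54.8]), 83.5, np.int32(6489)) [ 453.08245139 -244.38911434  207.79690467]
[{"x": 0.029, "y": 0.023, "z": 0.002, "roll": -3.0}, {"x": 0.028, "y": 0.025, "z": 0.002, "roll": -3.0}, {"x": 0.027, "y": 0.026, "z": 0.002, "roll": -3.0}, {"x": 0.025, "y": 0.028, "z": 0.002, "roll": -3.0}, {"x": 0.021, "y": 0.03, "z": 0.012, "roll": -3.4}]
[{"x": 0.019, "y": 0.031, "z": 0.012, "roll": -3.4}, {"x": 0.017, "y": 0.032, "z": 0.012, "roll": -3.4}, {"x": 0.015, "y": 0.033, "z": 0.012, "roll": -3.4}]
```

View pics/w3.png

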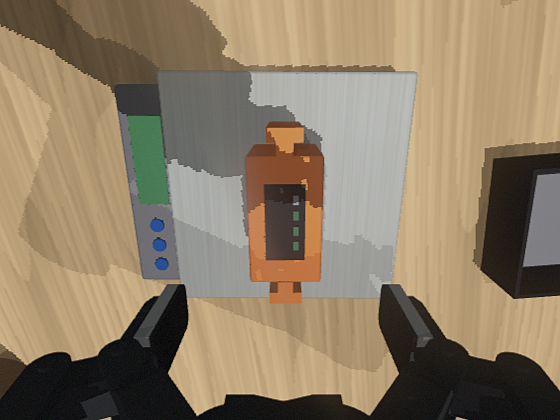

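The module stands upright at (454,-245), near the middle of the plate, and is released. Now to the carton.

Call:
{"method": "servo_tool", "body": {
  "rows": [
    {"x":0.029,"y":0.023,"z":0.002,"roll":-3.0,"grip":-1},
    {"x":0.028,"y":0.025,"z":0.002,"roll":-3.0,"grip":-1},
    {"x":0.027,"y":0.026,"z":0.002,"roll":-3.0,"grip":-1},
    {"x":0.025,"y":0.028,"z":0.002,"roll":-3.0,"grip":-1},
    {"x":0.021,"y":0.03,"z":0.012,"roll":-3.4,"grip":-1}
  ]
}}

```text
time_s: 12.95
tool_pos: [589.3, -115.6, 188.6]
tcp_rot: [-180.0, -0.0, 98.6]
ft_force: [1.0, -0.0, -0.2]
gripper_width: 85.3
finger_force: 0.0
```

Call:
{"method": "servo_tool", "body": {
  "rows": [
    {"x":0.019,"y":0.031,"z":0.012,"roll":-3.4,"grip":-1},
    {"x":0.017,"y":0.032,"z":0.012,"roll":-3.4,"grip":-1},
    {"x":0.015,"y":0.033,"z":0.012,"roll":-3.4,"grip":-1},
    {"x":0,"y":0,"z":0,"roll":0,"grip":-1},
    {"x":0,"y":0,"z":0,"roll":0,"grip":-1}
  ]
}}

```text
time_s: 13.58
tool_pos: [671.3, -47.1, 152.3]
tcp_rot: [-179.9, -0.0, 108.7]
ft_force: [-0.8, 0.3, 1.0]
gripper_width: 85.4
finger_force: 0.0
```

```bash
python3 - <<'E'
from h import *
for k in range(4): ctrl.get_image('wrist')
i=ctrl.camera_info('wrist'); im=ctrl.get_image('wrist'); s=ctrl.state()
print(s['tool_pos'],s['tcp_rot'],s['time_s'])
for r in ctrl.silhouettes('carton','wrist'):
    print(r['confidence'],mask_rect(r['mask'],i,50),im[r['mask']].mean(0)); 
cv2.imwrite('pics/w4.png',im[...,::-1])
E
```

```text
[671.92143296 -47.65438139 153.95589962] [1.79969447e+02 2.99735866e-02 1.08613555e+02] 13.825
0.97 (array([538.9, -14.9]), array([60.2, 87.5]), 154.2, np.int32(10519)) [107.01967868  60.29327883 128.6592832 ]
0.78 (array([789.8, -77.9]), array([ 48.3, 106.3]), 136.9, np.int32(3998)) [165.52701351 112.67458729 125.72836418]
0.74 (array([768.9,  39.7]), array([86.5, 62.2]), 59.0, np.int32(9837)) [182.70438142 166.66920809  77.25485412]
0.64 (array([672.2, -42. ]), array([48.6, 87.7]), 107.5, np.int32(6705)) [158.8551827  137.64578673 113.21431767]
```

View pics/w4.png

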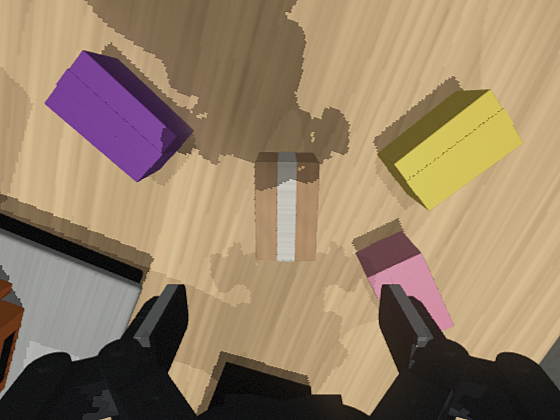

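The wrist view shows the banded carton at (286,208), lined up with the tool. Purple (118,115), yellow (450,150) and pink (405,275) are away from the fingers.

```bash
python3 - <<'E'
from h import *
i=ctrl.camera_info('wrist'); ctrl.get_image('wrist'); print(ctrl.state()['tool_pos'])
P=np.array([px2w(i,u,v,50)[:2] for u,v in [(255,260),(318,261),(319,164),(255,163)]]); print(P.round(1),P.mean(0))
e=(P[2]+P[3]-P[0]-P[1])/2; print(np.linalg.norm(e),np.degrees(np.arctan2(e[1],e[0])),np.linalg.norm(P[1]-P[0]))
c=P.mean(0)
plan([(c[0],c[1],12,108.2,3)])
E
```

```text
[672.06658359 -47.44812798 153.85788433]
[[662.8 -91.3]
 [711.5 -75.7]
 [684.4  -1.3]
 [639.6 -15.7]] [674.57603171 -45.9947829 ]
79.1199518900105 108.54153916191933 51.19528763839608
[{"x": 0.0, "y": 0.001, "z": 0.047, "roll": 0.1}, {"x": 0.0, "y": 0.001, "z": 0.047, "roll": 0.1}, {"x": 0.0, "y": 0.001, "z": 0.047, "roll": 0.1}]
```

Call:
{"method": "servo_tool", "body": {
  "rows": [
    {"x":0,"y":0.002,"z":0.04,"roll":0,"grip":-1},
    {"x":0,"y":0,"z":0.04,"roll":0,"grip":-1},
    {"x":0,"y":0,"z":0.035,"roll":0,"grip":-1},
    {"x":0,"y":0,"z":0.015,"roll":0,"grip":-1},
    {"x":0,"y":0,"z":0,"roll":0,"grip":-1}
  ]
}}

```text
time_s: 14.55
tool_pos: [673.3, -46.2, 22.6]
tcp_rot: [-179.9, -0.0, 108.7]
ft_force: [0.3, -0.8, 0.2]
gripper_width: 85.6
finger_force: 0.0
```

Call:
{"method": "servo_tool", "body": {
  "rows": [
    {"x":0,"y":0,"z":0,"roll":0,"grip":-1},
    {"x":0,"y":0,"z":0,"roll":0,"grip":-1},
    {"x":0,"y":0,"z":0,"roll":0,"grip":-1}
  ]
}}

```text
time_s: 14.92
tool_pos: [675.0, -46.3, 24.5]
tcp_rot: [179.9, 0.1, 108.7]
ft_force: [0.2, 0.5, 0.8]
gripper_width: 85.2
finger_force: 0.0
```

Call:
{"method": "servo_tool", "body": {
  "rows": [
    {"x":0,"y":0,"z":0.011,"roll":0,"grip":-1},
    {"x":0,"y":0,"z":0,"roll":0,"grip":-1},
    {"x":0,"y":0,"z":0,"roll":0,"grip":1},
    {"x":0,"y":0,"z":0,"roll":0,"grip":1},
    {"x":0,"y":0,"z":0,"roll":0,"grip":1}
  ]
}}

```text
time_s: 15.55
tool_pos: [674.4, -46.3, 12.6]
tcp_rot: [180.0, 0.0, 108.7]
ft_force: [-0.2, 0.6, 0.4]
gripper_width: 47.3
finger_force: 63.6
```

Call:
{"method": "servo_tool", "body": {
  "rows": [
    {"x":0,"y":0,"z":0,"roll":0,"grip":1},
    {"x":0,"y":0,"z":0,"roll":0,"grip":1},
    {"x":0,"y":0,"z":0,"roll":0,"grip":1},
    {"x":0,"y":0,"z":0,"roll":0,"grip":1}
  ]
}}

```text
time_s: 16.05
tool_pos: [674.5, -46.3, 12.7]
tcp_rot: [180.0, 0.0, 108.7]
ft_force: [-0.1, -0.3, 3.2]
gripper_width: 47.2
finger_force: 63.5
```

Call:
{"method": "servo_tool", "body": {
  "rows": [
    {"x":0,"y":0,"z":-0.015,"roll":0,"grip":1},
    {"x":0,"y":0,"z":-0.035,"roll":0,"grip":1},
    {"x":0,"y":0,"z":-0.04,"roll":0,"grip":1},
    {"x":0,"y":0,"z":-0.04,"roll":0,"grip":1},
    {"x":0,"y":0,"z":-0.04,"roll":0,"grip":1}
  ]
}}

```text
time_s: 16.68
tool_pos: [673.2, -46.0, 183.5]
tcp_rot: [-179.9, -0.0, 108.7]
ft_force: [1.0, -0.2, -3.6]
gripper_width: 47.4
finger_force: 63.0
```

Call:
{"method": "servo_tool", "body": {
  "rows": [
    {"x":0,"y":0,"z":-0.02,"roll":0,"grip":1},
    {"x":0,"y":0,"z":0,"roll":0,"grip":1},
    {"x":0,"y":0,"z":0,"roll":0,"grip":1},
    {"x":0,"y":0,"z":0,"roll":0,"grip":1}
  ]
}}

```text
time_s: 17.18
tool_pos: [672.9, -46.0, 200.3]
tcp_rot: [-179.8, -0.1, 108.7]
ft_force: [-0.0, -0.9, -3.5]
gripper_width: 47.5
finger_force: 63.1
```

```bash
python3 - <<'E'
from h import *
plan([(454.1,-245,195,83.3,10)])
E
```

```text
[{"x": -0.012, "y": -0.027, "z": 0.001, "roll": 2.5}, {"x": -0.013, "y": -0.027, "z": 0.001, "roll": 2.5}, {"x": -0.014, "y": -0.026, "z": 0.001, "roll": 2.5}, {"x": -0.015, "y": -0.025, "z": 0.001, "roll": 2.5}, {"x": -0.016, "y": -0.025, "z": 0.001, "roll": 2.5}]
[{"x": -0.018, "y": -0.024, "z": 0.001, "roll": 2.5}, {"x": -0.019, "y": -0.023, "z": 0.001, "roll": 2.5}, {"x": -0.02, "y": -0.022, "z": 0.001, "roll": 2.5}, {"x": -0.021, "y": -0.021, "z": 0.001, "roll": 2.5}, {"x": -0.021, "y": -0.02, "z": 0.001, "roll": 2.5}]
```

Call:
{"method": "servo_tool", "body": {
  "rows": [
    {"x":-0.012,"y":-0.027,"z":0.001,"roll":2.5,"grip":1},
    {"x":-0.013,"y":-0.027,"z":0.001,"roll":2.5,"grip":1},
    {"x":-0.014,"y":-0.026,"z":0.001,"roll":2.5,"grip":1},
    {"x":-0.015,"y":-0.025,"z":0.001,"roll":2.5,"grip":1},
    {"x":-0.016,"y":-0.025,"z":0.001,"roll":2.5,"grip":1}
  ]
}}

```text
time_s: 17.8
tool_pos: [562.7, -145.4, 196.1]
tcp_rot: [-179.9, -0.0, 96.1]
ft_force: [-0.0, -1.1, -3.1]
gripper_width: 47.3
finger_force: 63.0
```

Call:
{"method": "servo_tool", "body": {
  "rows": [
    {"x":-0.018,"y":-0.024,"z":0.001,"roll":2.5,"grip":1},
    {"x":-0.019,"y":-0.023,"z":0.001,"roll":2.5,"grip":1},
    {"x":-0.02,"y":-0.022,"z":0.001,"roll":2.5,"grip":1},
    {"x":-0.021,"y":-0.021,"z":0.001,"roll":2.5,"grip":1},
    {"x":-0.021,"y":-0.02,"z":0.001,"roll":2.5,"grip":1}
  ]
}}

```text
time_s: 18.42
tool_pos: [454.7, -246.8, 191.3]
tcp_rot: [-179.9, -0.0, 83.6]
ft_force: [0.0, -0.5, -3.5]
gripper_width: 47.8
finger_force: 63.0
```

Call:
{"method": "servo_tool", "body": {
  "rows": [
    {"x":0,"y":0,"z":0.02,"roll":0,"grip":1},
    {"x":0,"y":0,"z":0.015,"roll":0,"grip":1},
    {"x":0,"y":0,"z":0,"roll":0,"grip":1},
    {"x":0,"y":0,"z":0,"roll":0,"grip":1},
    {"x":0,"y":0,"z":0,"roll":0,"grip":1}
  ]
}}

```text
time_s: 19.05
tool_pos: [456.8, -246.8, 158.0]
tcp_rot: [179.9, 0.0, 83.7]
ft_force: [1.0, 0.4, -2.4]
gripper_width: 47.1
finger_force: 63.3
```

```bash
python3 - <<'E'
from h import *
for k in range(3): ctrl.get_image('wrist')
save('wrist','w5.png')
print(ctrl.state()['tool_pos'],ctrl.state()['tcp_rot'])
E
```

```text
[ 456.44767076 -246.75311394  157.71032415] [1.79958156e+02 2.65203853e-02 8.36957337e+01]
```

View pics/w5.png

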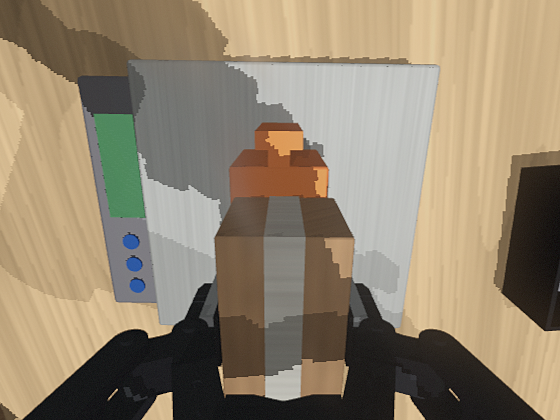

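The wrist view shows the carton level and parallel over the module (module at about (279,165) behind it). I trim by 2 mm and lower it.

Call:
{"method": "servo_tool", "body": {
  "rows": [
    {"x":0.002,"y":-0.002,"z":0.01,"roll":0,"grip":1},
    {"x":0,"y":0,"z":0.012,"roll":0,"grip":1},
    {"x":0,"y":0,"z":0.004,"roll":0,"grip":1},
    {"x":0,"y":0,"z":0,"roll":0,"grip":1},
    {"x":0,"y":0,"z":0,"roll":0,"grip":1}
  ]
}}

```text
time_s: 19.88
tool_pos: [454.6, -244.6, 131.5]
tcp_rot: [180.0, 0.0, 83.7]
ft_force: [0.3, -0.6, -3.3]
gripper_width: 47.3
finger_force: 63.3
```

Call:
{"method": "servo_tool", "body": {
  "rows": [
    {"x":0,"y":0,"z":0.001,"roll":0,"grip":1},
    {"x":0,"y":0,"z":0.001,"roll":0,"grip":1},
    {"x":0,"y":0,"z":0.001,"roll":0,"grip":1},
    {"x":0,"y":0,"z":0,"roll":0,"grip":1},
    {"x":0,"y":0,"z":0,"roll":0,"grip":1}
  ]
}}

```text
time_s: 20.5
tool_pos: [454.3, -244.4, 128.3]
tcp_rot: [-180.0, 0.0, 83.7]
ft_force: [-0.9, -0.3, -2.9]
gripper_width: 46.9
finger_force: 63.3
```

Call:
{"method": "servo_tool", "body": {
  "rows": [
    {"x":0,"y":0,"z":0.0005,"roll":0,"grip":1},
    {"x":0,"y":0,"z":0.0005,"roll":0,"grip":1},
    {"x":0,"y":0,"z":0,"roll":0,"grip":1},
    {"x":0,"y":0,"z":0,"roll":0,"grip":1}
  ]
}}

```text
time_s: 21.0
tool_pos: [454.4, -244.5, 127.6]
tcp_rot: [180.0, 0.0, 83.7]
ft_force: [-1.0, 0.8, 0.7]
gripper_width: 47.1
finger_force: 63.7
```

The weight is off the wrist, so the carton is resting on the module. I release and retreat upward.

Call:
{"method": "servo_tool", "body": {
  "rows": [
    {"x":0,"y":0,"z":0,"roll":0,"grip":-0.2},
    {"x":0,"y":0,"z":0,"roll":0,"grip":-1},
    {"x":0,"y":0,"z":0,"roll":0,"grip":-1},
    {"x":0,"y":0,"z":0,"roll":0,"grip":-1},
    {"x":0,"y":0,"z":0,"roll":0,"grip":-1}
  ]
}}

```text
time_s: 21.62
tool_pos: [454.4, -244.5, 127.3]
tcp_rot: [180.0, 0.0, 83.7]
ft_force: [-0.5, 0.3, -0.8]
gripper_width: 85.2
finger_force: 0.0
```

Call:
{"method": "servo_tool", "body": {
  "rows": [
    {"x":0,"y":0,"z":-0.02,"roll":0,"grip":-1},
    {"x":0,"y":0,"z":-0.04,"roll":0,"grip":-1},
    {"x":0,"y":0,"z":-0.04,"roll":0,"grip":-1},
    {"x":0,"y":0,"z":-0.03,"roll":0,"grip":-1},
    {"x":0,"y":0,"z":0,"roll":0,"grip":-1}
  ]
}}

```text
time_s: 22.25
tool_pos: [455.8, -245.5, 259.9]
tcp_rot: [179.7, 0.2, 83.7]
ft_force: [-0.5, 0.6, 0.2]
gripper_width: 85.4
finger_force: 0.0
```

```bash
python3 - <<'E'
from h import *
for k in range(4): ctrl.get_image('wrist')
i=ctrl.camera_info('wrist')
save('wrist','w6.png'); r=ctrl.silhouettes('carton','wrist')
print([(x['confidence'],mask_rect(x['mask'],i,165)) for x in r],ctrl.state()['tool_pos'])
E
```

```text
[(0.61, (array([ 454.6, -240. ]), array([89. , 48.6]), 83.7, np.int32(7330)))] [ 453.6254375  -243.91863142  255.91071012]
```

View pics/w6.png

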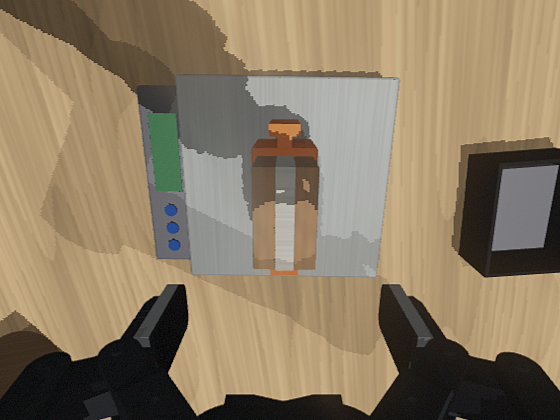

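The wrist view shows the carton at (285,213), squarely on the module and parallel to it, with the gripper clear.

```bash
python3 -c "
from station import ctrl
print(ctrl.finish_job())"
```

```text
the job is handed in; nothing more can be done
None
```

I stood the orange module in the middle of the scale plate, set the carton centred and lengthwise on it with both released, and handed the job in at about 22.5 s; the grey modules looked in place right after the lift, and no verdict was returned.

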